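# Find the tray that belongs in the open drawer

## Robot

A 7-joint arm with a two-finger parallel gripper is mounted at the origin on the work surface. World frame = base frame: x ahead of the robot, y to its left, z up, the work surface at z = 0. Lengths are in m, angles in rad, forces in N, time in s.
With the tool pointing down it reaches from about 0.4 to 0.85 m from the base axis. Payload 10.4 kg.
Tool frame: the origin (TCP) lies at the very end of the fingers, on their centre line; the grasp point (between the pads) lies 19 mm behind it; z points along the fingers, y is the line along which they close (so a half turn about z gives the same grasp; the last joint's range is limited). The gripper opens to 85 mm and grips with 20 to 120 N. Pads are 22 mm wide; open, the fingers measure 114 mm over their backs; the gripper's body (76 mm by 85 mm) begins 54 mm behind the grasp point. The pads swing forward as they close: fully open they stand 13 mm farther back than shut.
Start: joints at [-1.272, 0.332, -0.065, 1.46, 0.022, 1.35, -0.088], TCP at [0.198, 0.593, 0.231] pointing down, gripper open.
Joint ranges: [-2.6, 2.6], [-0.5, 2.12], [-1.47, 1.34], [0.16, 2.42], [-1.27, 4.41], [0.06, 2.06], [-2.6, 2.6]. Speed limits (rad/s): [2.22, 2.22, 2.79, 2.79, 3.14, 3.14, 3.14].

## Interface

Orientations are given as a unit quaternion [x, y, z, w].
In Python, from workcell import manip gives the robot as it stands.
- The arm moves only by the shell command python3 -m jog 'ROWS' [FORCE]. ROWS is rows parted by semicolons, their numbers by spaces, 1 to 20 of them, each of 7 numbers: a rotation vector rx, ry, rz in rad, then dx, dy, dz in m, then the opening from 0.0 (shut) to 1.0 (fully open); each row is the pose to reach, as a shift and turn from the pose commanded when the command began, along the tool's axes at that moment; what a row does not reach only later rows make up. A row lasts 1/8 s, in which the tool goes at most 0.0625 m and 0.188 rad, less where a joint would pass 70% of its speed; a pose out of reach is approached as far as the arm can. The fingers move at their own pace and stop on an object; FORCE is the grip in N (left out, the last holds). Time passes only in rows, so rows that do not move let the fingers close. It prints the time, the measured TCP pose, the force, the opening and the grip force at its end.
- manip.get_obs(): the state, without advancing time (a new reading comes with each control period).
- manip.camera(name): name is "side" or "top" or "wrist"; returns the picture (420x560x3 uint8, blue, green, red); there is no depth.
- manip.calibration(name): a dict with "fx", "fy", "cx", "cy" (pixels), "world_from_camera" (4x4, takes a point from camera to world coordinates); the wrist camera has in their place "tool_from_camera" (4x4, takes a point from camera to tool coordinates, whose origin is the TCP and whose axes are the flange's). Camera axes: x right, y up, looking along -z (the intrinsics and any distortion apply to the point x, -y, -z); pixel columns grow to the right and rows downward; lengths in m; the calibration is good to about 2 mm. A picture is of the moment at which its call begins: read the wrist's pose just before it. calibration takes no time and is no camera call.
- manip.hand_in(): hands the job in; it is judged then, once.
Trained networks look in the newest picture that a camera, given by its name, has taken for a name from the list of things; names that differ only in an ending like _2 or _b are one class to them, and where a whole thing is asked for, a point or a joint stands for the part that bears it (a point fixed in the world has none). Each returns a list of dicts, best first, with "confidence" (0 to 1); they miss things now and then, are a little off and sometimes report something else, mostly with a low value. They report only what shows in the picture. A call takes as long as a camera call. They do not tell look-alikes from the thing itself.
- manip.outline_of(camera, thing): "mask" (420x560 bool, what is visible of it) and "bbox" ([left, top, right, bottom] in pixels, round what is visible of it).
The state is a dict: "clock": time; "joint_pos": joint angles; "joint_velocities": joint speeds; "tau": joint torques, N m; "position": TCP position; "ee_rot": TCP orientation; "ft_force": force on the tool from outside, world axes, zero at the start; "torque": the same for the moment, N m; "grip_width": opening from 0.0 (shut) to 1.0 (fully open); "grasp_force": force on a finger pad.
Only numpy, scipy, OpenCV 4.12 (cv2) and the standard library are available. Lean on these libraries where they do the work, as an engineer would, in place of code of your own. Each camera call takes 0.05 s, during which the arm holds its last target. There are 200 camera calls.

## Task

Only one of the three blue tote trays belongs in the open drawer of the white parts cabinet: try them in turn, without forcing or dropping them into the drawer, until one goes right down onto the drawer's floor, then push the drawer fully shut. Leave the other two trays standing upright on the bench, and do not disturb the tools lying around.

Things in the scene. Friction and masses are not known exactly. Their poses are not given: they have to be found in the camera images.
- tray_a: Blue tote tray with a few fixings in its bottom, one of three look-alikes: one fits the drawer, the other two are each 14 mm too long, one in x, one in y; which is which is not told. The one that fits: rim 100.5 (x) x 140.5 (y) mm. Walls 36 mm high, 3 mm thick, drawn in 1.5 mm a side towards the bottom; 0.15 to 0.31 kg. Origin: centre of the underside, z up.
- tray_b: Blue tote tray with a few fixings in its bottom, one of three look-alikes: one fits the drawer, the other two are each 14 mm too long, one in x, one in y; which is which is not told. The one that fits: rim 100.5 (x) x 140.5 (y) mm. Walls 36 mm high, 3 mm thick, drawn in 1.5 mm a side towards the bottom; 0.15 to 0.31 kg. Origin: centre of the underside, z up.
- tray_c: Blue tote tray with a few fixings in its bottom, one of three look-alikes: one fits the drawer, the other two are each 14 mm too long, one in x, one in y; which is which is not told. The one that fits: rim 100.5 (x) x 140.5 (y) mm. Walls 36 mm high, 3 mm thick, drawn in 1.5 mm a side towards the bottom; 0.15 to 0.31 kg. Origin: centre of the underside, z up.
- tray_a_bar (a point): Top centre of that tray's black carrying bar, 50 mm above the tray's origin; axes are the tray's. The bar runs along x: 72 mm long, 12 mm thick (y), 20 mm high, over a thin divider; about 60 mm of free room inside the tray on either side (fixings below 16 mm). Grip it from above, fingers closing along y.
- tray_b_bar (a point): Top centre of that tray's black carrying bar, 50 mm above the tray's origin; axes are the tray's. The bar runs along x: 72 mm long, 12 mm thick (y), 20 mm high, over a thin divider; about 60 mm of free room inside the tray on either side (fixings below 16 mm). Grip it from above, fingers closing along y.
- tray_c_bar (a point): Top centre of that tray's black carrying bar, 50 mm above the tray's origin; axes are the tray's. The bar runs along x: 72 mm long, 12 mm thick (y), 20 mm high, over a thin divider; about 60 mm of free room inside the tray on either side (fixings below 16 mm). Grip it from above, fingers closing along y.
- cabinet: White bench parts cabinet, 170 (x) x 356 (y) x 168 mm high, fixed, with two by two drawers. Origin: centre of its underside; its x axis points from the drawer fronts to the back, y along the front. The front face is the plane x = -85 mm, the top is flat and bare.
- drawer (a joint): The cabinet's upper drawer on the robot's left, full-extension slides: 0 = fully shut, 0.140 m = fully out (it starts 0.132 to 0.140 out). It slides along the cabinet's x and stays where it is left; about 2 N move it.
- drawer_floor (a point): Centre of the drawer's inner floor; moves with the drawer, axes are the cabinet's. Inside 104 (x) x 144 (y) mm; side and back walls 6 mm thick, 45 mm high above this point, front panel 53 mm. The tray that fits, turned like the cabinet (or half a turn), rests with its origin here. Drawer out, the cabinet's face is 68 to 76 mm behind this point, its top 71 mm above.
- drawer_front (a point): Middle of the drawer front's outer face, 12 mm below the panel's top edge (panel 156 x 58 mm, 14 mm thick); x points into the drawer. Push here to shut; shut, the panel is 2 mm proud of the cabinet's face. A cup pull, 60 mm wide, stands out 18 mm from the panel, its top 20 mm below this point.
- screwdriver: Screwdriver lying on the bench behind the trays; bystander.
- wrench: Steel wrench lying on the bench behind the trays; bystander.
- hammer: Hammer lying at the right-hand edge of the work area; bystander.
- flap_disc: Grinder flap disc, 115 mm across, 12 mm thick, lying flat near the robot on the left; bystander.
- tape_measure: Yellow tape measure, 70 x 40 x 62 mm, near the robot on the left; bystander.
- offcut: Aluminium profile offcut, 40 x 40 x 90 mm, lying near the robot on the left; bystander.
- spray_can: Spray can, 65 mm across, 190 mm tall, standing on the left, beside the aluminium profiles; bystander.
Things that resemble listed ones, but are neither listed nor needed, are in the scene too. Leave any turquoise look-alike of the tray_b alone.

How it is judged:
By the outcome, as a careful person would: the job done as asked, in the order asked, and still so for the second after the job is handed in, with the robot touching nothing.
It also fails if it takes over 72 s, if anything falls off the work surface, if the arm or the gripper's body presses on something with over 40 N, if the wrist force passes 120 N, or if a joint passes its speed limit or range.

## Working session

There is one attempt and no reset: what is moved stays moved. The work goes in short steps, Python scripts to look and compute and a shell command to move; the robot and the scene stay as the last step left them, time stands still between calls to the robot, and variables do not carry over. Pictures are saved under pics/ and viewed, at most 10 in all, crops included, and the job is handed in when it is done.

```bash
mkdir -p pics; ls; python3 - <<'E'
from workcell import manip
import cv2,numpy as np
o=manip.get_obs()
print({k:np.round(v,3).tolist() for k,v in o.items()})
for n in("top","side"):
    cv2.imwrite(f"pics/{n}0.png",manip.camera(n))
    c=manip.calibration(n);print(n,{k:np.round(v,4).tolist() for k,v in c.items()})
c=manip.calibration("wrist");print({k:np.round(v,4).tolist() for k,v in c.items()})
E
```

```text
pics
{'clock': 0.0, 'joint_pos': [-1.272, 0.333, -0.065, 1.461, 0.022, 1.35, -0.088], 'joint_velocities': [-0.001, -0.0, -0.001, -0.0, 0.003, 0.001, -0.0], 'tau': [0.001, -62.546, 0.05, -39.161, 0.016, 0.01, -0.0], 'position': [0.198, 0.593, 0.23], 'ee_rot': [0.16, 0.987, -0.001, -0.0], 'ft_force': [0.369, -0.533, -0.506], 'torque': [0.01, 0.008, -0.034], 'grasp_force': 0.0, 'grip_width': 1.001}
top {'fx': 444.5192, 'fy': 444.5192, 'cx': 271.5596, 'cy': 214.0768, 'world_from_camera': [[0.0252, 0.995, -0.0966, 0.3981], [-0.9995, 0.0268, 0.0146, -0.0167], [0.0171, 0.0961, 0.9952, 1.5676], [0.0, 0.0, 0.0, 1.0]]}
side {'fx': 532.3345, 'fy': 532.3345, 'cx': 273.258, 'cy': 213.455, 'world_from_camera': [[0.987, 0.0803, -0.1395, 0.3151], [-0.161, 0.5075, -0.8465, -1.4044], [0.0028, 0.8579, 0.5139, 0.9568], [0.0, 0.0, 0.0, 1.0]]}
{'fx': 295.3173, 'fy': 295.3173, 'cx': 281.616, 'cy': 202.5659, 'tool_from_camera': [[-0.0001, 0.9611, 0.2763, 0.0708], [1.0, 0.0002, -0.0005, 0.0007], [-0.0006, 0.2763, -0.9611, -0.1427], [0.0, 0.0, 0.0, 1.0]]}
```

View pics/top0.png

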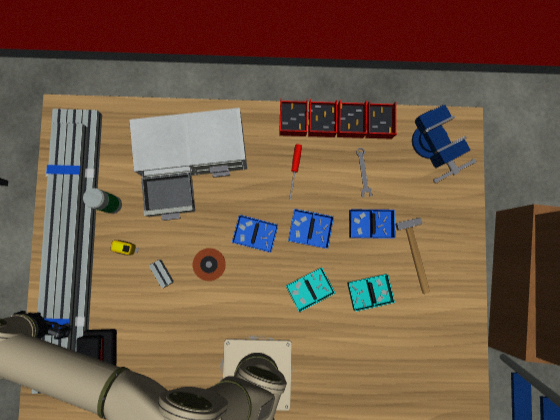

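View pics/side0.png

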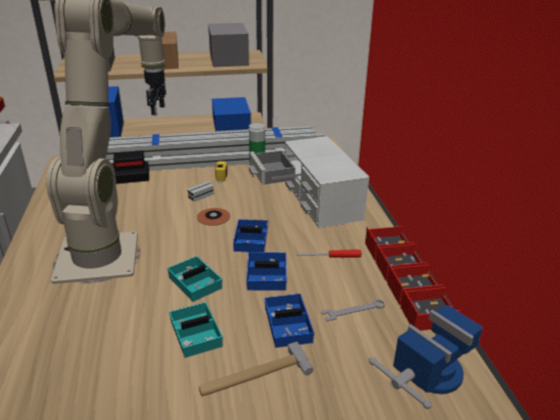

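The top picture shows blue trays at (255,233), (311,229) and (372,224), which are the candidates. The turquoise look-alikes at (310,290) and (371,293), the red bins at (335,118) and the blue vice at (440,140) are not wanted. The open drawer is at (168,195), in front of the white cabinet, and the spray can stands at (105,200).

```bash
cat > h.py <<'E'
from workcell import manip
import cv2,numpy as np
from scipy.spatial.transform import Rotation as R
def pose():
    o=manip.get_obs();T=np.eye(4);T[:3,:3]=R.from_quat(o["ee_rot"]).as_matrix();T[:3,3]=o["position"];return T
def cam(n):
    c=manip.calibration(n)
    T=pose()@c["tool_from_camera"] if n=="wrist" else np.array(c["world_from_camera"])
    return c,T
def back(ct,uv,z):
    c,T=ct;uv=np.atleast_2d(uv).astype(float)
    d=np.c_[(uv[:,0]-c["cx"])/c["fx"],-(uv[:,1]-c["cy"])/c["fy"],-np.ones(len(uv))]@T[:3,:3].T
    return T[:3,3]+d*((z-T[2,3])/d[:,2])[:,None]
def proj(ct,P):
    c,T=ct;p=(np.atleast_2d(P)-T[:3,3])@T[:3,:3]
    return np.c_[c["cx"]+c["fx"]*p[:,0]/-p[:,2],c["cy"]-c["fy"]*p[:,1]/-p[:,2]]
def rect(P):
    "centre, size along/perp, yaw with x axis nearest world x"
    (c,s,a)=cv2.minAreaRect((P[:,:2]*1000).astype(np.float32))
    while a>45: a-=90;s=s[::-1]
    while a<-45: a+=90;s=s[::-1]
    return np.round(np.array(c)/1000,4),np.round(s,1),round(a,2)
def delta(tgt,yaw):
    "shift in tool axes and rz to tgt with tool pointing down, tool y along yaw+90 (mod 180)"
    T=pose();d=T[:3,:3].T@(np.array(tgt)-T[:3,3])
    y=np.degrees(np.arctan2(T[1,1],T[0,1]))  # heading of tool y
    e=(yaw+90-y+90)%180-90
    return np.round(d,4),"rz",round(-np.radians(e),3),"toolx",np.round(T[:3,0],3)
E
python3 - <<'E'
from h import *
im=manip.camera("top");ct=cam("top")
for n,z in(("tray_a",.036),("drawer",.15),("cabinet",.168),("drawer_floor",.15),("spray_can",.19)):
    for r in manip.outline_of("top",n)[:6]:
        uv=np.argwhere(r["mask"])[:,::-1]
        print(n,round(r["confidence"],2),np.round(r["bbox"]).tolist(),len(uv),*rect(back(ct,uv,z)))
c=im[150:310,120:420]
cv2.imwrite("pics/crop.png",cv2.resize(c,None,fx=2.66,fy=2.66,interpolation=cv2.INTER_CUBIC))
E
```

```text
tray_a 0.96 [231.0, 215.0, 280.0, 257.0] 1222 [0.4785 0.0169] [103.6 145.5] -14.2
tray_a 0.87 [288.0, 211.0, 331.0, 250.0] 1363 [ 0.4993 -0.1737] [116.9 142.8] -9.58
tray_a 0.81 [285.0, 270.0, 334.0, 315.0] 1187 [ 0.2921 -0.1759] [ 99.2 140.5] 28.13
tray_a 0.58 [348.0, 272.0, 394.0, 313.0] 1265 [ 0.2864 -0.3837] [102.9 145. ] 14.42
tray_a 0.57 [350.0, 208.0, 394.0, 240.0] 1249 [ 0.5234 -0.3885] [100.9 155.2] 1.49
drawer 0.69 [138.0, 170.0, 195.0, 221.0] 2138 [0.5869 0.2951] [156.8 164.7] 7.93
cabinet 0.56 [130.0, 112.0, 246.0, 222.0] 8841 [0.6854 0.2285] [335.3 359.5] 8.13
drawer_floor 0.55 [144.0, 172.0, 195.0, 224.0] 2131 [0.5867 0.2966] [156.8 161.8] 7.93
spray_can 0.78 [82.0, 187.0, 119.0, 214.0] 720 [0.5588 0.488 ] [ 65.5 122.3] -15.57
```

View pics/crop.png

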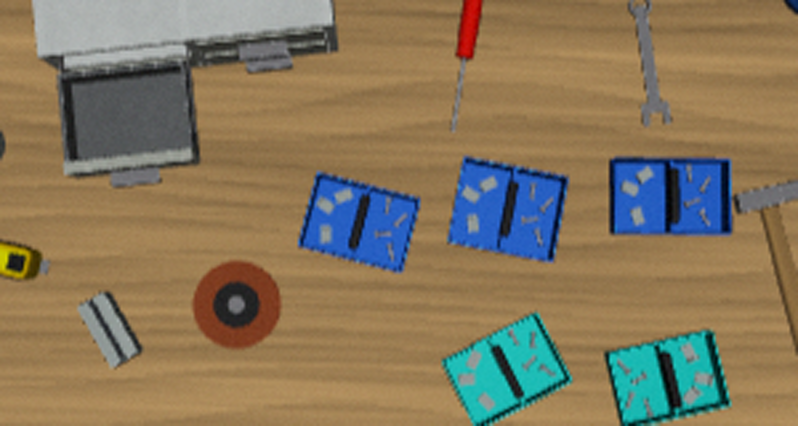

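The crop confirms it: the three blue trays sit at full-image (255,233), (311,229) and (372,224). Their rims measure about 104x145, 117x143 and 101x155 mm, so the left one at (255,233) should be the one that fits, and I'll try it first. It is blue with a clear bar, and nothing stands close to it.

```bash
python3 - <<'E'
from h import *
print(*delta([.4785,.017,.25],-14.2))
E
```

```text
[-0.4486 -0.4575 -0.0187] rz -0.074 toolx [-0.949  0.316  0.   ]
```

```bash
python3 -m jog '0 0 0 -0.04 -0.04 -0.03 1;0 0 0 -0.08 -0.08 -0.03 1;0 0 0 -0.12 -0.12 -0.03 1;0 0 0 -0.16 -0.16 -0.03 1;0 0 0 -0.2 -0.2 -0.03 1;0 0 -0.07 -0.24 -0.24 -0.03 1;0 0 -0.07 -0.28 -0.28 -0.03 1;0 0 -0.07 -0.32 -0.32 -0.03 1;0 0 -0.07 -0.36 -0.36 -0.03 1;0 0 -0.07 -0.4 -0.4 -0.03 1;0 0 -0.07 -0.44 -0.44 -0.02 1;0 0 -0.07 -0.45 -0.46 -0.02 1;0 0 -0.07 -0.45 -0.46 -0.02 1;0 0 -0.07 -0.45 -0.46 -0.02 1;0 0 -0.07 -0.45 -0.46 -0.02 1'
python3 - <<'E'
from h import *
ct=cam("wrist");im=manip.camera("wrist")
for n,z in(("tray_a",.036),("tray_a_bar",.05)):
    for r in manip.outline_of("wrist",n)[:6]:
        uv=np.argwhere(r["mask"])[:,::-1]
        print(n,round(r["confidence"],2),np.round(r["bbox"]).tolist(),len(uv),*rect(back(ct,uv,z)))
cv2.imwrite("pics/w1.png",im)
E
```

```text
clock: 2.28
position: [0.4789, 0.0155, 0.2514]
ee_rot: [0.125, 0.992, 0.0, 0.0]
ft_force: [-0.4, 0.7, -0.5]
grip_width: 1.002
grasp_force: 0.0
tray_a 0.93 [79.0, 175.0, 210.0, 273.0] 9643 [ 0.498  -0.1664] [119.8 151.2] -9.74
tray_a 0.93 [1.0, 1.0, 161.0, 135.0] 13434 [ 0.2962 -0.1693] [113.9 144.6] 28.47
tray_a 0.62 [0.0, 227.0, 87.0, 316.0] 5561 [ 0.5203 -0.3487] [103.9 141.1] 0.85
tray_a 0.57 [225.0, 133.0, 346.0, 217.0] 9296 [0.4777 0.0212] [102.9 141.6] -13.06
tray_a_bar 0.86 [79.0, 177.0, 210.0, 275.0] 9555 [ 0.4947 -0.1594] [114.4 144.7] -9.46
```

View pics/w1.png

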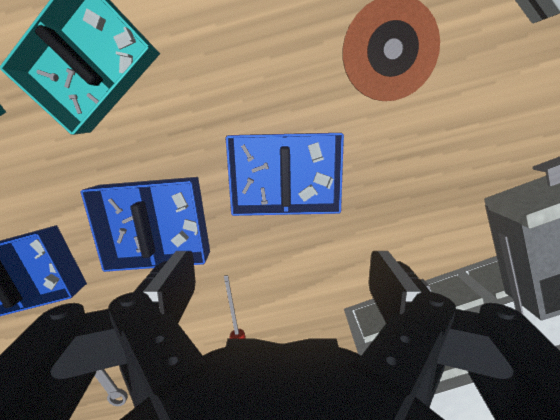

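The wrist picture shows the chosen tray at (285,174) with its bar at (285,178). Its rim measures 103x142 mm, against about 117 mm long in x for the second tray, so the choice holds. Next I'll locate the bar precisely.

```bash
python3 - <<'E'
from h import *
ct=cam("wrist");im=cv2.imread("pics/w1.png")
m=np.zeros(im.shape[:2],bool);m[142:206,273:298]=1
uv=np.argwhere(m&(im.max(2)<45))[:,::-1];print(len(uv),uv.min(0),uv.max(0))
print(rect(back(ct,uv,.05)),rect(back(ct,uv,.045)))
t=im.astype(int);b=(t[...,0]>60)&(t[...,0]-t[...,2]>40)
q=np.zeros_like(b);q[125:222,218:350]=1
uv=np.argwhere(b&q)[:,::-1];print(rect(back(ct,uv,.036)))
ct=cam("top");im=manip.camera("top")
cv2.imwrite("pics/top1.png",im)
E
```

```text
Traceback (most recent call last):
ValueError: zero-size array to reduction operation minimum which has no identity
```

```bash
python3 - <<'E'
from h import *
ct=cam("wrist");im=cv2.imread("pics/w1.png")
print(im[175,270:300].tolist())
m=np.zeros(im.shape[:2],bool);m[142:212,276:296]=1
t=im.astype(int)
uv=np.argwhere(m&(t.max(2)-t.min(2)<30)&(t.max(2)<100))[:,::-1];print(len(uv),uv.min(0),uv.max(0))
print(rect(back(ct,uv,.05)),rect(back(ct,uv,.045)))
b=(t[...,0]-t[...,2]>40)
q=np.zeros_like(b);q[125:222,218:350]=1
uv=np.argwhere(b&q)[:,::-1];print(rect(back(ct,uv,.036)))
E
```

```text
[[224, 127, 79], [222, 122, 75], [221, 121, 74], [220, 120, 72], [223, 125, 78], [220, 117, 73], [220, 120, 73], [223, 125, 75], [223, 122, 75], [226, 124, 79], [123, 68, 46], [65, 49, 44], [60, 49, 51], [71, 61, 61], [69, 61, 58], [72, 59, 60], [68, 58, 57], [69, 61, 56], [55, 45, 45], [61, 47, 41], [128, 72, 49], [217, 121, 76], [223, 123, 75], [222, 123, 74], [220, 121, 74], [221, 121, 74], [220, 121, 75], [220, 119, 73], [221, 125, 75], [221, 121, 76]]
497 [281 147] [290 206]
(array([0.4776, 0.0212]), array([70.8, 10.9]), -14.38) (array([0.4786, 0.021 ]), array([71.9, 11.1]), -14.38)
(array([0.4779, 0.0204]), array([100.1, 139.9]), -13.1)
```

```bash
python3 - <<'E'
from h import *
print(*delta([.4777,.0209,.08],-13.6))
E
```

```text
[0.0028 0.0054 0.1713] rz -0.013 toolx [-0.969  0.248 -0.   ]
```

```bash
python3 -m jog '0 0 -0.013 0.003 0.005 0.05 0.85;0 0 -0.013 0.003 0.005 0.1 0.85;0 0 -0.013 0.003 0.005 0.14 0.85;0 0 -0.013 0.003 0.005 0.171 0.85;0 0 -0.013 0.003 0.005 0.19 0.85;0 0 -0.013 0.003 0.005 0.21 0.85;0 0 -0.013 0.003 0.005 0.222 0.85;0 0 -0.013 0.003 0.005 0.229 0.85;0 0 -0.013 0.003 0.005 0.229 0.85' 40
python3 -m jog '0 0 0 0 0 0 0.4;0 0 0 0 0 0 0.2;0 0 0 0 0 0 0;0 0 0 0 0 0 0;0 0 0 0 0 0 0;0 0 0 0 0 0 0' 40
```

```text
clock: 3.55
position: [0.4774, 0.0199, 0.0223]
ee_rot: [0.119, 0.993, -0.0, -0.0]
ft_force: [0.6, 0.7, 0.1]
grip_width: 0.849
grasp_force: 0.0
clock: 4.3
position: [0.4777, 0.0199, 0.0226]
ee_rot: [0.119, 0.993, 0.0, 0.0]
ft_force: [-1.3, -0.0, 5.4]
grip_width: 0.133
grasp_force: 39.6
```

```bash
python3 -m jog '0 0 0 0 0 -0.01 0;0 0 0 0 0 -0.03 0;0 0 0 0 0 -0.06 0;0 0 0 0 0 -0.1 0;0 0 0 0 0 -0.15 0;0 0 0 0 0 -0.2 0;0 0 0 0 0 -0.25 0;0 0 0 0 0 -0.28 0;0 0 0 0 0 -0.3 0;0 0 0 0 0 -0.3 0' 60
python3 - <<'E'
from h import *
print(*delta([.686,.310,.32],8))
E
```

```text
clock: 5.55
position: [0.4777, 0.0196, 0.3235]
ee_rot: [0.119, 0.993, 0.001, 0.001]
ft_force: [0.1, 0.4, -2.9]
grip_width: 0.124
grasp_force: 59.3
[-0.1335  0.3315  0.0042] rz -0.379 toolx [-0.972  0.237 -0.002]
```

```bash
python3 -m jog '0 0 -0.03 -0.01 0.02 0 0;0 0 -0.08 -0.025 0.06 0 0;0 0 -0.13 -0.04 0.1 0 0;0 0 -0.18 -0.06 0.15 0 0;0 0 -0.23 -0.08 0.2 0 0;0 0 -0.28 -0.1 0.25 0 0;0 0 -0.33 -0.12 0.29 0 0;0 0 -0.37 -0.13 0.32 0 0;0 0 -0.379 -0.1335 0.3315 0 0;0 0 -0.379 -0.1335 0.3315 0 0;0 0 -0.379 -0.1335 0.3315 0 0;0 0 -0.379 -0.1335 0.3315 0 0'
python3 - <<'E'
from h import *
ct=cam("wrist");im=manip.camera("wrist");cv2.imwrite("pics/w2.png",im)
np.save("w2T.npy",pose())
E
```

```text
clock: 7.05
position: [0.6854, 0.3095, 0.3227]
ee_rot: [-0.07, 0.998, 0.0, 0.0]
ft_force: [-0.0, 0.3, -1.8]
grip_width: 0.13
grasp_force: 59.2
```

View pics/w2.png

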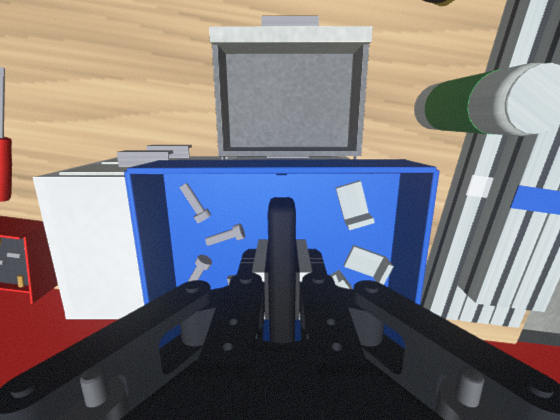

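The wrist picture shows the held tray level. Its near rim is at rows 160-172, columns 128-437. Behind it the open drawer's panel top runs at row 28, columns 210-371, and the inside spans columns 225-357, rows 50-150. The spray can at (490,100) is clear of both. I'll zoom in to pick the edges.

```bash
python3 - <<'E'
from h import *
im=cv2.imread("pics/w2.png")
cv2.imwrite("pics/w2c.png",cv2.resize(im[10:185,195:390],None,fx=4,fy=3.4,interpolation=cv2.INTER_CUBIC))
c=manip.calibration("wrist");ct=(c,np.load("w2T.npy")@c["tool_from_camera"])
P=back(ct,[[210,28.5],[371,28],[518,97]],[.15,.15,.19][0]);print(P,np.linalg.norm(P[1]-P[0]),np.degrees(np.arctan2(*(P[1]-P[0])[:2])))
print("can",back(ct,[518,97],.19))
g=im.astype(int).sum(2)
for r in(20,60,100,140):print(r,g[r,205:232].tolist(),g[r,350:376].tolist())
E
```

```text
[[0.54451912 0.2223702  0.15      ]
 [0.52283466 0.37376963 0.15      ]
 [0.56276921 0.53432746 0.15      ]] 0.15294444451229303 -8.150858809583346
can [[0.56945889 0.50470396 0.19      ]]
20 [490, 475, 470, 486, 477, 472, 487, 482, 481, 473, 482, 482, 485, 491, 492, 488, 490, 486, 490, 499, 503, 512, 511, 507, 505, 514, 522] [536, 534, 536, 542, 534, 535, 539, 541, 540, 530, 540, 534, 526, 540, 545, 537, 543, 544, 537, 538, 552, 537, 547, 549, 547, 542]
60 [488, 491, 505, 499, 502, 491, 499, 395, 423, 426, 424, 417, 408, 275, 209, 180, 171, 190, 184, 194, 186, 358, 415, 409, 400, 397, 401] [416, 411, 338, 240, 202, 230, 217, 219, 222, 225, 209, 214, 324, 418, 428, 423, 406, 406, 441, 540, 557, 545, 536, 546, 539, 533]
100 [577, 581, 568, 572, 579, 568, 580, 573, 569, 573, 539, 456, 429, 426, 424, 343, 228, 186, 181, 204, 200, 175, 227, 393, 424, 406, 423] [296, 217, 211, 219, 208, 225, 224, 210, 218, 234, 414, 438, 423, 422, 423, 415, 503, 522, 513, 524, 523, 518, 521, 513, 514, 525]
140 [568, 562, 565, 552, 568, 552, 558, 556, 556, 549, 557, 550, 493, 425, 422, 418, 416, 428, 251, 198, 183, 190, 198, 206, 216, 418, 428] [208, 215, 223, 215, 218, 198, 223, 430, 428, 419, 409, 420, 505, 550, 541, 541, 557, 536, 536, 537, 538, 539, 542, 530, 531, 536]
```

View pics/w2c.png

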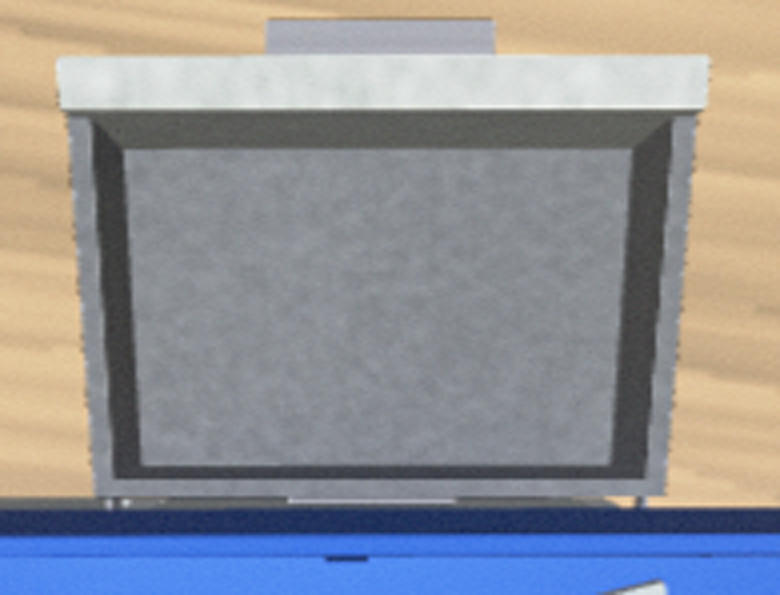

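```bash
python3 - <<'E'
from h import *
im=cv2.imread("pics/w2.png");T=np.load("w2T.npy")
c=manip.calibration("wrist");ct=(c,T@c["tool_from_camera"])
B=im[...,0].astype(int)
for x in(150,220,340,410):print(x,"rows158-180",B[158:180,x-2:x+3].mean(1).astype(int).tolist())
print("L",B[198:203,124:175].mean(0).astype(int).tolist());print("R",B[198:203,392:442].mean(0).astype(int).tolist())
uv=195+np.array([[124,149],[632,149],[141,465],[612,465],[59,110],[708,108],[113,477],[645,478],[95,496],[667,496],[57,57],[709,57]])*[1/4,0]
uv=uv.astype(float);uv[:,1]=10+np.array([149,149,465,465,110,108,477,478,496,496,57,57])/3.4;uv-= .4
z=np.array([.097]*4+[.15]*2+[.142]*4+[.15]*2)
# model in drawer frame (image left = -y)
M=np.array([[-52,-72],[-52,72],[52,-72],[52,72],[-52,-78],[-52,78],[52,-72],[52,72],[58,-78],[58,78],[-66,-78],[-66,78]])/1000.
from scipy.optimize import least_squares
def f(p):
    r=R.from_euler('z',p[2]).as_matrix()[:2,:2]
    return (proj(ct,np.c_[M@r.T+p[:2],z+p[3]])-uv).ravel()
s=least_squares(f,[.59,.295,.14,0],loss="soft_l1");print("drawer",s.x.round(4),np.degrees(s.x[2]));print(s.fun.reshape(-1,2).round(1).tolist())
print("in tool",(np.array([*s.x[:2],.15])-T[:3,3])@T[:3,:3])
ctt=(c,np.array(c["tool_from_camera"]))
for p in([-.05,-.07],):pass
print("tool-frame rim preds",proj(ctt,[[.05025,-.07025,-.0134],[.05025,.07025,-.0134],[.0,-.07025,-.0134],[.0,.07025,-.0134]]).round(1).tolist())
E
```

```text
150 rows158-180 [185, 189, 189, 175, 123, 88, 85, 86, 82, 107, 204, 235, 233, 232, 234, 229, 116, 82, 86, 87, 85, 86]
220 rows158-180 [128, 117, 93, 89, 90, 90, 91, 91, 95, 142, 215, 235, 233, 232, 229, 214, 239, 242, 241, 240, 241, 240]
340 rows158-180 [108, 96, 92, 93, 92, 91, 92, 91, 96, 194, 228, 231, 232, 230, 219, 196, 235, 238, 238, 237, 237, 237]
410 rows158-180 [147, 142, 126, 94, 87, 87, 90, 84, 100, 203, 230, 229, 229, 232, 200, 103, 90, 94, 95, 95, 96, 94]
L [242, 242, 242, 239, 222, 226, 232, 237, 234, 202, 130, 94, 89, 91, 89, 91, 91, 90, 89, 90, 89, 88, 89, 89, 88, 90, 89, 88, 89, 88, 88, 90, 90, 89, 89, 91, 90, 88, 89, 89, 87, 99, 180, 234, 236, 235, 235, 235, 235, 236, 235]
R [232, 232, 233, 233, 234, 149, 100, 93, 96, 98, 97, 97, 98, 95, 97, 96, 96, 96, 95, 95, 96, 96, 95, 94, 94, 96, 96, 95, 94, 97, 95, 94, 97, 96, 95, 93, 100, 165, 215, 231, 231, 227, 218, 174, 157, 154, 151, 152, 151, 151]
drawer [ 0.5966  0.3071  0.1404 -0.0009] 8.047000772342715
[[0.1, 0.1], [-0.2, -0.0], [0.4, -0.0], [-0.6, -0.2], [0.2, 0.2], [-0.2, 0.6], [0.5, 0.3], [-0.1, -0.1], [-0.2, 0.3], [-0.5, 0.1], [-0.3, -0.6], [0.8, -0.8]]
in tool [0.08836169 0.00970452 0.17274447]
tool-frame rim preds [[119.5, 165.3], [439.2, 165.2], [135.2, 268.2], [424.0, 268.1]]
```

```bash
python3 - <<'E'
from h import *
from scipy.optimize import least_squares
T=np.load("w2T.npy");c=manip.calibration("wrist");ctt=(c,np.array(c["tool_from_camera"]))
def f(p):
    r=R.from_euler('z',p[3]).as_matrix()[:2,:2]
    q=np.array([[50.25,-70.25],[50.25,70.25],[0,-70.25],[0,70.25]])/1000@r.T+p[:2]
    u=proj(ctt,np.c_[q,[p[2]]*4])
    row=lambda x:u[0,1]+(x-u[0,0])*(u[1,1]-u[0,1])/(u[1,0]-u[0,0])
    col=lambda a,b:u[a,0]+(200-u[a,1])*(u[b,0]-u[a,0])/(u[b,1]-u[a,1])
    return [row(150)-167.4,row(410)-166.8,col(0,2)-127.4+.4,col(1,3)-434.8-.1]
s=least_squares(f,[0,0,-.0134,0]);print(s.x.round(5),s.fun.round(2))
W=T@np.array([*s.x[:3],1]);print("tray rim centre world",W[:3].round(4))
g=np.array([.5966,.3071]);
# where TCP must be at (same orientation+ yaw fix)
a=np.radians(8.05);tx=np.arctan2(-T[1,0],-T[0,0]);print("tool yaw",np.degrees(tx),"tray yaw",np.degrees(tx)-np.degrees(s.x[3]))
d=T[:3,:3].T@np.array([*(g-W[:2]),0]);print("shift tool",d.round(4))
E
```

```text
[-0.0009   0.00077 -0.01284 -0.00213] [ 0.  0.  0. -0.]
tray rim centre world [0.6862 0.3106 0.3356]
tool yaw 7.984161759285608 tray yaw 8.106396262514387
shift tool [ 0.0892  0.009  -0.    ]
```

```bash
python3 -m jog '0 0 0 0.02 0.002 0 0;0 0 0 0.05 0.005 0 0;0 0 0 0.075 0.008 0 0;0 0 0 0.089 0.009 0 0;0 0 0 0.089 0.009 0.03 0;0 0 0 0.089 0.009 0.07 0;0 0 0 0.089 0.009 0.11 0;0 0 0 0.089 0.009 0.13 0;0 0 0 0.089 0.009 0.14 0;0 0 0 0.089 0.009 0.14 0;0 0 0 0.089 0.009 0.14 0'
python3 - <<'E'
from h import *
ct=cam("side");a=manip.camera("side");ct2=cam("top");b=manip.camera("top")
p=proj(ct,[.597,.307,.15])[0].astype(int);q=proj(ct2,[.597,.307,.15])[0].astype(int)
f=lambda i,p:cv2.resize(i[max(p[1]-60,0):p[1]+60,p[0]-80:p[0]+80],(400,300),interpolation=cv2.INTER_CUBIC)
k=cam("wrist");w=manip.camera("wrist")
cv2.imwrite("pics/v3.png",np.vstack([np.hstack([f(a,p),f(b,q)]),np.hstack([cv2.resize(w,(400,300)),cv2.resize(w[0:230,120:440],(400,300))])]))
E
```

```text
clock: 8.48
position: [0.5968, 0.3071, 0.1838]
ee_rot: [-0.07, 0.998, 0.001, 0.001]
ft_force: [-0.2, 0.5, -1.3]
grip_width: 0.132
grasp_force: 59.2
```

View pics/v3.png

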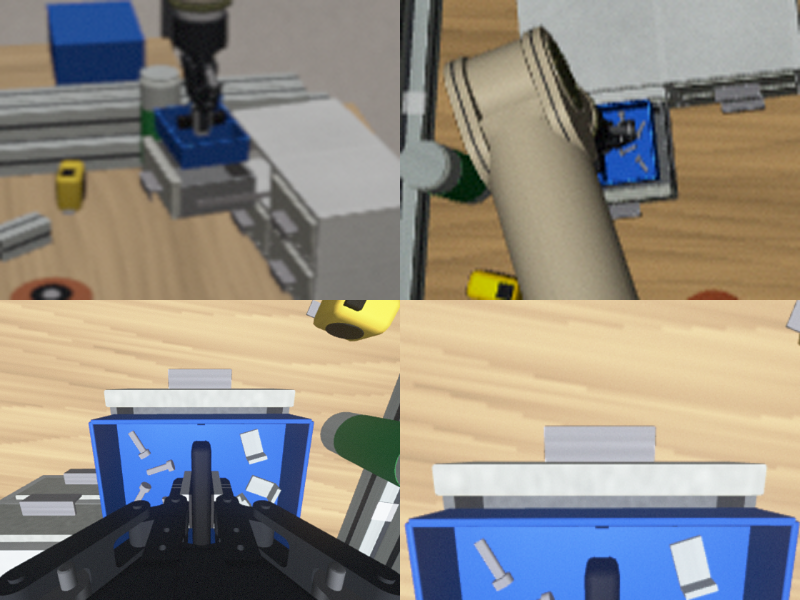

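The pictures show the tray level above the drawer with nothing touching. In the lower right crop the tray's centre (column 601) and the panel's centre (column 600) coincide. I'll lower it gently.

```bash
python3 -m jog '0 0 0 0 0 0.01 0;0 0 0 0 0 0.02 0;0 0 0 0 0 0.025 0;0 0 0 0 0 0.03 0;0 0 0 0 0 0.03 0'
python3 -m jog '0 0 0 0 0 0.004 0;0 0 0 0 0 0.008 0;0 0 0 0 0 0.012 0;0 0 0 0 0 0.012 0'
```

```text
clock: 9.25
position: [0.596, 0.3067, 0.1518]
ee_rot: [-0.07, 0.998, -0.0, -0.0]
ft_force: [0.1, -0.1, -0.8]
grip_width: 0.128
grasp_force: 59.2
clock: 9.75
position: [0.5959, 0.3067, 0.1398]
ee_rot: [-0.07, 0.998, -0.0, -0.0]
ft_force: [0.2, -0.2, -2.0]
grip_width: 0.134
grasp_force: 59.2
```

```bash
python3 -m jog '0 0 0 0 0 0.004 0;0 0 0 0 0 0.008 0;0 0 0 0 0 0.012 0;0 0 0 0 0 0.012 0'
python3 -m jog '0 0 0 0 0 0.002 0;0 0 0 0 0 0.004 0;0 0 0 0 0 0.005 0;0 0 0 0 0 0.005 0'
```

```text
clock: 10.25
position: [0.5959, 0.3067, 0.1278]
ee_rot: [-0.07, 0.998, -0.0, -0.0]
ft_force: [-0.2, 0.2, -1.2]
grip_width: 0.131
grasp_force: 59.2
clock: 10.75
position: [0.5961, 0.3068, 0.1232]
ee_rot: [-0.07, 0.998, 0.0, -0.0]
ft_force: [1.0, -0.4, -2.2]
grip_width: 0.125
grasp_force: 59.2
```

```bash
python3 -m jog '0 0 0 0 0 0.001 0;0 0 0 0 0 0.002 0;0 0 0 0 0 0.002 0'
python3 -m jog '0 0 0 0 0 0.0007 0;0 0 0 0 0 0.0015 0;0 0 0 0 0 0.0015 0'
```

```text
clock: 11.12
position: [0.5961, 0.3068, 0.1212]
ee_rot: [-0.07, 0.998, 0.0, -0.0]
ft_force: [-0.2, -0.9, -1.7]
grip_width: 0.128
grasp_force: 59.2
clock: 11.5
position: [0.5962, 0.3068, 0.1198]
ee_rot: [-0.07, 0.998, 0.0, 0.0]
ft_force: [0.6, 0.2, -0.8]
grip_width: 0.125
grasp_force: 59.4
```

```bash
python3 -m jog '0 0 0 0 0 0.0007 0;0 0 0 0 0 0.0015 0;0 0 0 0 0 0.0015 0'
```

```text
clock: 11.88
position: [0.5971, 0.307, 0.1197]
ee_rot: [-0.07, 0.998, 0.001, 0.001]
ft_force: [-1.3, -1.3, 7.6]
grip_width: 0.128
grasp_force: 60.5
```

```bash
python3 -m jog '0 0 0 0 0 0.0005 0;0 0 0 0 0 0.001 0;0 0 0 0 0 0.001 0'
```

```text
clock: 12.25
position: [0.5977, 0.307, 0.1197]
ee_rot: [-0.07, 0.998, 0.001, 0.002]
ft_force: [-0.3, -1.4, 11.8]
grip_width: 0.126
grasp_force: 61.2
```

Contact came at the floor height: TCP 0.1197 puts the underside at about 0.097. I'll release and back off.

```bash
python3 -m jog '0 0 0 0 0 -0.0015 0;0 0 0 0 0 -0.0015 0.3;0 0 0 0 0 -0.0015 0.5;0 0 0 0 0 -0.0015 0.7;0 0 0 0 0 -0.0015 0.7;0 0 0 0 0 -0.0015 0.7;0 0 0 0 0 -0.02 0.7;0 0 0 0 0 -0.05 0.7;0 0 0 0 0 -0.1 0.7;0 0 0 0 0 -0.15 0.7;0 0 0 0 0 -0.2 0.7;0 0 0 0 0 -0.2 0.7'
```

```text
clock: 13.75
position: [0.5977, 0.307, 0.3237]
ee_rot: [-0.07, 0.998, 0.002, 0.004]
ft_force: [-0.2, 0.7, -1.0]
grip_width: 0.698
grasp_force: 0.0
```

```bash
python3 -m jog '0 0 0 -0.04 0 -0.0 0.7;0 0 0 -0.08 0 -0.0 0.7;0 0 0 -0.1 0 0 0.7;0 0 0 -0.1 0 0 0.7;0 0 0 -0.1 0 0 0.7'
python3 - <<'E'
from h import *
np.save("w4T.npy",pose());w=manip.camera("wrist");cv2.imwrite("pics/w4.png",w)
E
```

```text
clock: 14.38
position: [0.6947, 0.3208, 0.3177]
ee_rot: [-0.07, 0.998, 0.0, 0.0]
ft_force: [0.2, 0.6, 0.4]
grip_width: 0.697
grasp_force: 0.0
```

View pics/w4.png

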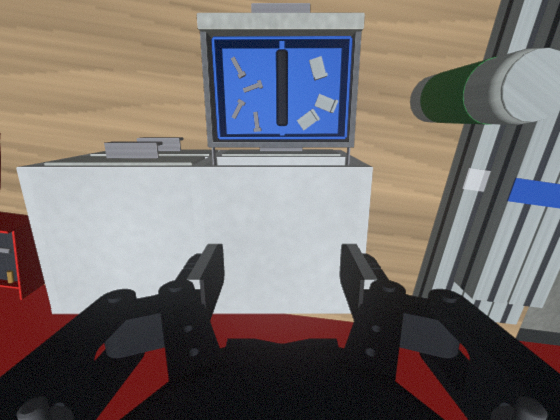

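The tray sits squarely and low in the drawer, with its rim at (280,90) and an even gap on all sides. Now I'll shut the gripper and go in front of the panel.

```bash
python3 - <<'E'
from h import *
print(*delta([.4867,.2916,.128],8.05))
E
```

```text
[ 0.21   -0.      0.1899] rz 0.0 toolx [-0.99 -0.14 -0.  ]
```

```bash
python3 -m jog '0 0 0 0.05 0 0 0;0 0 0 0.1 0 0 0;0 0 0 0.15 0 0 0;0 0 0 0.2 0 0 0;0 0 0 0.21 0 0 0;0 0 0 0.21 0 0.0 0;0 0 0 0.21 0 0.05 0;0 0 0 0.21 0 0.1 0;0 0 0 0.21 0 0.15 0;0 0 0 0.21 0 0.18 0;0 0 0 0.21 0 0.19 0;0 0 0 0.21 0 0.19 0'
python3 -m jog '0 0 0 -0.01 0 0 0;0 0 0 -0.02 0 0 0;0 0 0 -0.026 0 0 0;0 0 0 -0.03 0 0 0;0 0 0 -0.034 0 0 0;0 0 0 -0.038 0 0 0;0 0 0 -0.044 0 0 0;0 0 0 -0.05 0 0 0'
```

```text
clock: 15.92
position: [0.488, 0.2913, 0.1275]
ee_rot: [-0.07, 0.998, -0.0, 0.0]
ft_force: [-0.6, -0.4, 0.1]
grip_width: 0.003
grasp_force: 0.0
clock: 16.92
position: [0.537, 0.2985, 0.1273]
ee_rot: [-0.07, 0.998, 0.0, -0.0]
ft_force: [-0.9, -0.2, -0.4]
grip_width: -0.003
grasp_force: 0.7
```

```bash
python3 -m jog '0 0 0 -0.01 0 0 0;0 0 0 -0.02 0 0 0;0 0 0 -0.03 0 0 0;0 0 0 -0.04 0 0 0;0 0 0 -0.05 0 0 0;0 0 0 -0.06 0 0 0;0 0 0 -0.07 0 0 0;0 0 0 -0.08 0 0 0;0 0 0 -0.09 0 0 0;0 0 0 -0.1 0 0 0;0 0 0 -0.1 0 0 0'
python3 - <<'E'
from h import *
manip.camera("side");cv2.imwrite("pics/v5.png",cv2.resize(np.hstack([manip.camera("side")[100:240,200:400],manip.camera("top")[100:240,90:290]]),(800,280)))
E
```

```text
clock: 18.3
position: [0.6368, 0.3119, 0.1272]
ee_rot: [-0.07, 0.998, -0.0, 0.0]
ft_force: [-1.1, -0.2, -0.1]
grip_width: -0.0
grasp_force: 0.0
```

View pics/v5.png

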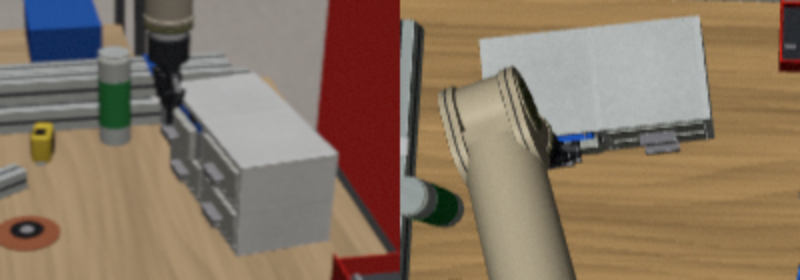

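The pictures show the drawer nearly shut, with only a sliver of blue tray left at (580,138) in the right half. The can is untouched. I'll push the last stretch in small steps.

```bash
python3 -m jog '0 0 0 -0.004 0 0 0;0 0 0 -0.008 0 0 0;0 0 0 -0.012 0 0 0;0 0 0 -0.012 0 0 0'
python3 -m jog '0 0 0 -0.002 0 0 0;0 0 0 -0.004 0 0 0;0 0 0 -0.004 0 0 0'
```

```text
clock: 18.95
position: [0.6481, 0.314, 0.1272]
ee_rot: [-0.07, 0.998, -0.0, 0.0]
ft_force: [0.4, 0.6, 0.4]
grip_width: 0.001
grasp_force: 0.0
clock: 19.32
position: [0.6518, 0.3146, 0.1273]
ee_rot: [-0.07, 0.998, 0.0, 0.0]
ft_force: [-0.2, -0.4, -0.3]
grip_width: -0.0
grasp_force: 0.0
```

```bash
python3 -m jog '0 0 0 -0.002 0 0 0;0 0 0 -0.004 0 0 0;0 0 0 -0.004 0 0 0'
```

```text
clock: 19.7
position: [0.6558, 0.3153, 0.1273]
ee_rot: [-0.07, 0.998, 0.0, 0.0]
ft_force: [-0.5, -0.5, -0.1]
grip_width: 0.001
grasp_force: 0.0
```

```bash
python3 -m jog '0 0 0 -0.002 0 0 0;0 0 0 -0.004 0 0 0;0 0 0 -0.004 0 0 0'
```

```text
clock: 20.08
position: [0.6589, 0.3157, 0.1273]
ee_rot: [-0.07, 0.998, -0.0, -0.001]
ft_force: [-6.3, -1.0, 3.2]
grip_width: 0.002
grasp_force: 2.9
```

Contact with the end stop is starting, so one more small push to make sure.

```bash
python3 -m jog '0 0 0 -0.001 0 0 0;0 0 0 -0.002 0 0 0;0 0 0 -0.002 0 0 0;0 0 0 -0.002 0 0 0'
```

```text
clock: 20.58
position: [0.6589, 0.3158, 0.1273]
ee_rot: [-0.07, 0.998, -0.0, -0.003]
ft_force: [-16.0, -5.4, 9.4]
grip_width: 0.001
grasp_force: 8.8
```

The end stop is reached: the position no longer changes while the force rises. I'll retreat and check.

```bash
python3 -m jog '0 0 0 0.01 0 0 0;0 0 0 0.04 0 0 0;0 0 0 0.08 0 0 0;0 0 0 0.1 0 -0.03 0;0 0 0 0.12 0 -0.08 0;0 0 0 0.12 0 -0.13 0;0 0 0 0.12 -0.04 -0.15 0;0 0 0 0.12 -0.04 -0.15 0;0 0 0 0.12 -0.04 -0.15 0'
python3 - <<'E'
from h import *
ct=cam("top");manip.camera("top")
for r in manip.outline_of("top","tray_a")[:6]:
    print(round(r["confidence"],2),*rect(back(ct,np.argwhere(r["mask"])[:,::-1],.036)))
s=manip.camera("side");w=manip.camera("wrist")
cv2.imwrite("pics/v6.png",np.hstack([cv2.resize(s[100:280,200:400],(400,360)),cv2.resize(w,(400,300),interpolation=cv2.INTER_AREA)[:300] if 0 else cv2.copyMakeBorder(cv2.resize(w,(400,300)),0,60,0,0,0)]))
E
```

```text
clock: 21.7
position: [0.5481, 0.26, 0.2771]
ee_rot: [-0.07, 0.998, 0.0, 0.0]
ft_force: [0.5, 0.9, 0.1]
grip_width: -0.002
grasp_force: 0.0
0.73 [ 0.2907 -0.1776] [ 99.4 135.8] 27.66
0.69 [ 0.2869 -0.3838] [107.8 147. ] 13.91
0.6 [ 0.5233 -0.3868] [100.9 158.8] 1.49
```

View pics/v6.png

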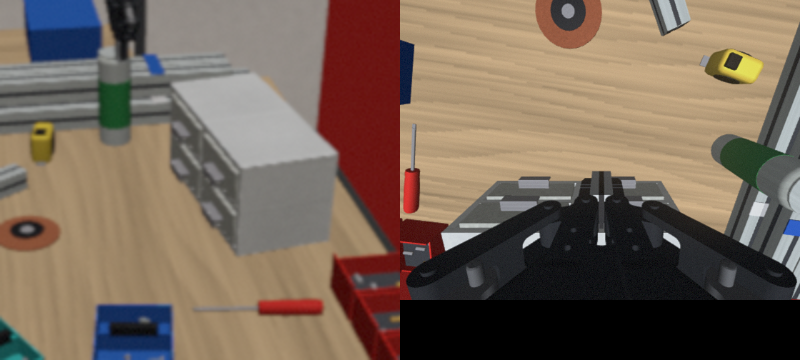

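The side view shows the upper left drawer flush with its neighbours. The middle blue tray still stands at (133,333), the can and tools are where they were, and the robot touches nothing.

```bash
python3 -c "
from workcell import manip
print(manip.hand_in())"
```

```text
the job is handed in; nothing more can be done
None
```

I put the blue tray that fits (the left one of the three, picked by its measured rim) down onto the drawer's floor and pushed the drawer fully shut; the other two trays and the tools were never touched, and the job was handed in at about 22 s.

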